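# Set a key machine's sprung gauge rod to its length mark

## Task

Make the key machine ready for the next blank: hang the caddy of key blanks by its handle on both prongs of the hook stand, keeping it upright, and let go of it. Then pull the machine's sprung gauge rod out by its upright grip until the grip stands level with the pointer on the scale rail, and finish while still gripping it and holding it there against the spring. Leave the other things on the counter where they are.

Things in the scene. Friction and masses are not known exactly. Their poses are not given: they have to be found in the camera images.
- caddy_handle (a point): centre of the level handle bar of the grey caddy: bar 124 mm long along the caddy's y, 12 mm thick along x, 14 mm tall, its centre 117 mm above the caddy's underside, on a 10 mm leg at each end (104 mm clear between the legs, 60 mm clear between box rim and bar). Rigid, does not fold. Caddy's axes, z up
- caddy: the grey plastic caddy of key blanks: open box 75 mm (x) by 124 mm (y) by 50 mm high with the rigid upright handle, 124 mm high in all, about 0.25 kg, the same either way round. Origin at the centre of its underside
- stand: fixed double-hook stand: foot of diameter 120, pole of diameter 18 mm ending at hook height; two level 8 mm prongs at y = -28 and +28 mm run from the pole along the stand's -x, upper side 194 mm high; from 112 mm out they turn up to tips at 125 mm out, 209 mm high. Fingers fit between the prongs. Origin on the counter at the pole's axis
- hook_seat (a point): point midway between the prongs, level with their upper side (194 mm high), 80 mm out from the pole's axis: the middle of the handle bar's underside belongs about here, bar across the prongs. Axes of the stand: -x from the pole to the prong tips
- machine: fixed key copying machine with a red cover and the gauge rod, 320 x 260 x 225 mm. Origin on the counter under the mouth of its tube (diameter 28 mm, axis 80 mm high); +y is the direction in which the rod pulls out. The housing begins 70 mm behind the mouth. A dark scale rail (top 66 mm high) runs parallel to the rod, 45 mm from it on the +x side
- rod (a joint): extension of the steel gauge rod out of the tube, m: 0 = fully in (start), end stop at 0.125. An inner spring pulls it in: about 5 N at 0, 0.6 N more per 10 mm, about 12 N at the end; let go, it slides home. The mark lies at 0.04 to 0.09
- rod_grip (a point): point on the axis of the upright grip at the rod's end, a steel round post of diameter 18 mm from 80 to 165 mm above the counter; the point is 140 mm high, 50 mm from the tube's mouth when the rod is in. Axes of the machine, +y the pulling direction
- marker_tip (a point): tip of the pointer, an aluminium block fixed on the scale rail (18 mm along it, top 86 mm high), its point towards the rod, 80 mm high, about 26 mm beside the rod's axis. The length mark: the grip's axis must stand level with it along the pulling direction. Axes of the machine, +y the pulling direction; 90 to 140 mm from the tube's mouth
- padlock_big: bystander, to be left alone: large brass padlock lying flat, 58 x 65 x 29 mm body; origin under it
- padlock_small: bystander, to be left alone: small brass padlock lying flat, 40 x 45 x 20 mm body; origin under it
- screwdriver: bystander, to be left alone: screwdriver lying on the counter; origin under it
- brush: bystander, to be left alone: hand brush lying on the counter; origin under it
- oil: bystander, to be left alone: white oil bottle, diameter 44, height 130 mm; origin under it
- tin: bystander, to be left alone: glass jar with steel cap, diameter 60, height 50 mm; origin under it
- carton: bystander, to be left alone: cardboard carton 80 x 120 x 60 mm; origin under it
There are look-alikes about, which are no part of the job. What is shaped like the caddy but purple or yellow is not meant.

How it is judged:
By the outcome, as a careful person would: the job done as asked, in the order asked, and still so for the second after the job is handed in, while the arm keeps its last pose, push and grip.
It also fails if it takes over 64 s, if anything falls off the work surface, if the arm or the gripper's body presses on something with over 40 N, if the wrist force passes 120 N, or if a joint passes its speed limit or range.

## Robot

A 6-joint arm with a two-finger parallel gripper is mounted at the origin on the work surface. World frame = base frame: x ahead of the robot, y to its left, z up, the work surface at z = 0. Lengths are in m, angles in degrees, forces in N, time in s.
With the tool pointing down it reaches from about 0.35 to 0.725 m from the base axis. Payload 6 kg.
Tool frame: the origin (TCP) lies midway between the tips of the shut fingers; the grasp point (between the pads) lies behind it (env.grip_point_offset is the z of the grasp point in the tool frame, in m); z points along the fingers, y is the line along which they close (so a half turn about z gives the same grasp; the last joint's range is limited). The gripper opens to 85 mm and grips with 20 to 120 N. Pads are 22 mm wide; open, the fingers measure 114 mm over their backs; the gripper's body (76 mm by 85 mm) begins 54 mm behind the grasp point. The pads swing forward as they close: fully open they stand 13 mm farther back than shut.
Start: joints at [-49.177, 2.303, 4.859, 0, -92.561, -19.12], TCP at [0.222, -0.557, 0.192] pointing down, gripper open.
Joint ranges: [-146.85, 146.85], [-73.84, 115.35], [-62.03, 85.46], [-188.31, 113.3], [-161.28, -10.13], [-171.36, 171.36]. Speed limits (degrees/s): [147.25, 147.25, 172.46, 180, 180, 180].

## Interface

Orientations are given as [roll, pitch, yaw] about the fixed x, y, z axes, in that order (R = Rz(yaw) Ry(pitch) Rx(roll)).
In Python, from bench import env gives the robot as it stands.
- The arm moves only by the tool carry_out, never from a script. Its argument "targets" is a list of rows, each an object of numbers: "x", "y", "z": the shift along the tool's x, y, z in mm; "spin": the turn about the tool's z in rad; "claw": the gripper command: -1 is fully open, 1 is shut, values between are in proportion. A call has 1 to 12 rows; each row shifts and turns the commanded pose from where the row before left it, along the tool's axes as they then stand; what a row does not reach is not made up. A row lasts 1/10 s, in which the tool goes at most 50 mm and 8.59 degrees, less where a joint would pass 70% of its speed; a pose out of reach is approached as far as the arm can. A call is refused whole if a number of a shift passes 50 or a number of a turn 0.15, either way. A call with a gripper value outside its range is refused whole. The fingers move at their own pace and stop on an object; "force" is the grip in N (left out, the last holds). Time passes only in rows, so rows that do not move let the fingers close. It gives the time, the measured TCP pose, the force, the opening and the grip force at its end, in the units of the state.
- env.read_state(): the state, without advancing time (a new reading comes with each control period).
- env.snapshot(name): name is "scene" or "top" or "wrist"; returns a dict with "color" (480x640x3 uint8, red, green, blue), "vfov" (degrees; the focal length in pixels is half the picture's height over the tangent of half this angle, whatever the lens; pixels are square), "cx", "cy" (the principal point, pixels), "camera_from_world" (4x4, takes a point from world to camera coordinates). Camera axes: x right, y down, z forward; pixel columns grow to the right and rows downward; lengths in m; the calibration is good to about 2 mm. The wrist camera is an equidistant fisheye: a pixel r from the principal point sees the ray r / f radians off the axis. A picture is of the moment at which its call begins. There is no depth.
- env.hand_in(): hands the job in; it is judged then, once.
The state is a dict: "t": time; "q": joint angles; "dq": joint speeds; "joint_torque": joint torques, N m; "position": TCP position; "tcp_rot": TCP orientation; "force": force on the tool from outside, world axes, zero at the start; "ft_torque": the same for the moment, N m; "gripper_width": finger opening in m; "grasp_force": force on a finger pad.
Only numpy, scipy, OpenCV 4.12 (cv2) and the standard library are available. Lean on these libraries where they do the work, as an engineer would, in place of code of your own. Each camera call takes 0.05 s, during which the arm holds its last target. There are 200 camera calls.

## Working session

There is one attempt and no reset: what is moved stays moved. The work goes in short steps, Python scripts to look and compute and a tool call to move; the robot and the scene stay as the last step left them, time stands still between calls to the robot, and variables do not carry over. Pictures are saved under pics/ and viewed, at most 10 in all, crops included, and the job is handed in when it is done.

Besides the shell and the picture viewer there is one more tool, called as name(argument=value, ...), one argument or row to a line, values as JSON. carry_out: Moves the arm, as the interface text tells. Its arguments: {"type":"object","properties":{"targets":{"type":"array","items":{"type":"object","properties":{"x":{"type":"number"},"y":{"type":"number"},"z":{"type":"number"},"spin":{"type":"number"},"claw":{"type":"number"}}}},"force":{"type":"number"}},"required":["targets"]}

```bash
mkdir -p pics; cat > h.py <<'E'
import numpy as np,cv2
from bench import env
def save(c,n):
    s=env.snapshot(c); cv2.imwrite(f'pics/{n}.png',s['color'][:,:,::-1]); np.savez(f'pics/{n}.npz',**{k:s[k] for k in('vfov','cx','cy','camera_from_world')}); return s
def ray(n,u,v,fish=False):
    s=np.load(f'pics/{n}.npz'); f=240/np.tan(np.radians(s['vfov'])/2)
    d=np.array([(u-s['cx'])/f,(v-s['cy'])/f,1.])
    if fish:
        r=np.hypot(d[0],d[1]); d=np.array([*(d[:2]/r*np.sin(r)),np.cos(r)]) if r>0 else d
    T=s['camera_from_world']; R=T[:3,:3]; return -R.T@T[:3,3],R.T@d
def at(n,u,v,z,fish=False):
    o,d=ray(n,u,v,fish); return o+d*(z-o[2])/d[2]
def proj(n,p,fish=False):
    s=np.load(f'pics/{n}.npz'); f=240/np.tan(np.radians(s['vfov'])/2); c=(s['camera_from_world']@[*p,1])[:3]
    if fish:
        r=np.hypot(c[0],c[1]); k=np.arctan2(r,c[2])/r
    else: k=1/c[2]
    return np.array([s['cx']+f*k*c[0],s['cy']+f*k*c[1]])
def tri(a,b):
    (o1,d1),(o2,d2)=a,b; A=np.c_[d1,-d2]; t=np.linalg.lstsq(A,o2-o1,rcond=None)[0]; p,q=o1+t[0]*d1,o2+t[1]*d2; return (p+q)/2,np.linalg.norm(p-q)
E
python3 - <<'E'
from h import *
for c in('scene','top'): save(c,c)
print(env.read_state(),env.grip_point_offset)
E
```

```text
{'t': 0.1, 'q': array([-4.91774619e+01,  2.33468589e+00,  4.80653416e+00, -2.56848264e-02,
       -9.25597010e+01, -1.91205928e+01]), 'dq': array([ 0.03416546, -0.03898993,  0.15861892,  0.1184272 ,  0.01064591,
        0.01373918]), 'joint_torque': array([-4.25741964e-03, -3.69347548e+01,  3.48284698e+01,  6.95192680e+00,
       -4.63574383e-03,  3.27073894e-05]), 'position': array([ 0.22182181, -0.55710255,  0.1912616 ]), 'tcp_rot': array([ 1.79908589e+02, -4.53147936e-03, -1.58296924e+02]), 'force': array([ 0.08690379, -0.23400911,  0.66313875]), 'ft_torque': array([-0.03102145,  0.01724919, -0.01924131]), 'grasp_force': 0.0, 'gripper_width': 0.08561629483166966} -0.0187
```

View pics/scene.png

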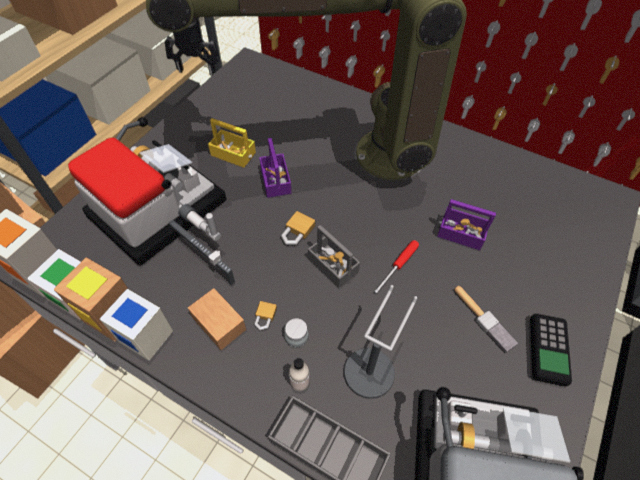

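View pics/top.png

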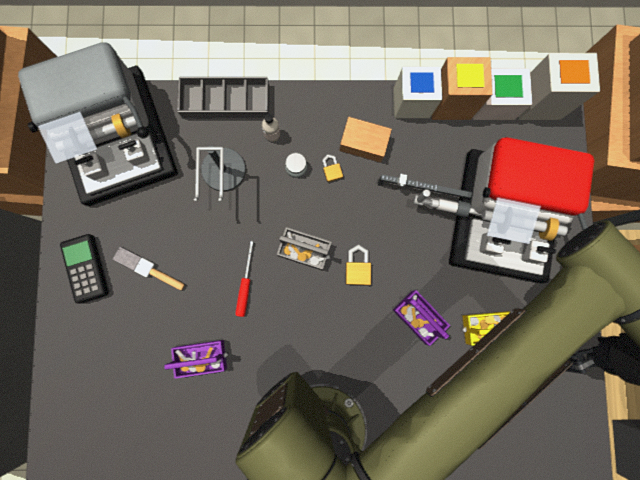

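The pictures show the grey caddy at about (305,248) in the top view, the stand at (222,170) with its prong tips at (196,200) and (223,200), and the rod grip at (425,200). I'll enlarge these areas.

```bash
python3 - <<'E'
from h import *
t=cv2.imread('pics/top.png');s=cv2.imread('pics/scene.png')
def c(i,u,v,w,h,W=400,H=300): return cv2.resize(i[v:v+h,u:u+w],(W,H),interpolation=cv2.INTER_CUBIC)
a=np.vstack([np.hstack([c(t,265,215,80,60),c(t,180,140,80,60)]),np.hstack([c(t,370,165,100,75),c(s,300,220,80,60)])])
b=np.vstack([np.hstack([c(s,340,280,100,75),c(s,340,340,80,60)]),np.hstack([c(s,160,180,100,75),c(s,160,160,80,60)])])
cv2.imwrite('pics/a.png',a);cv2.imwrite('pics/b.png',b)
E
```

```text
(no output)
```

View pics/a.png

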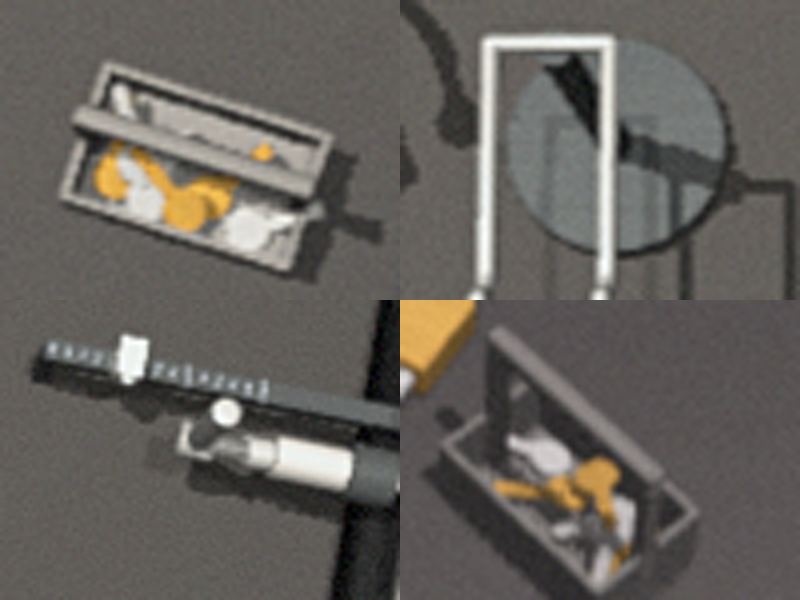

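View pics/b.png

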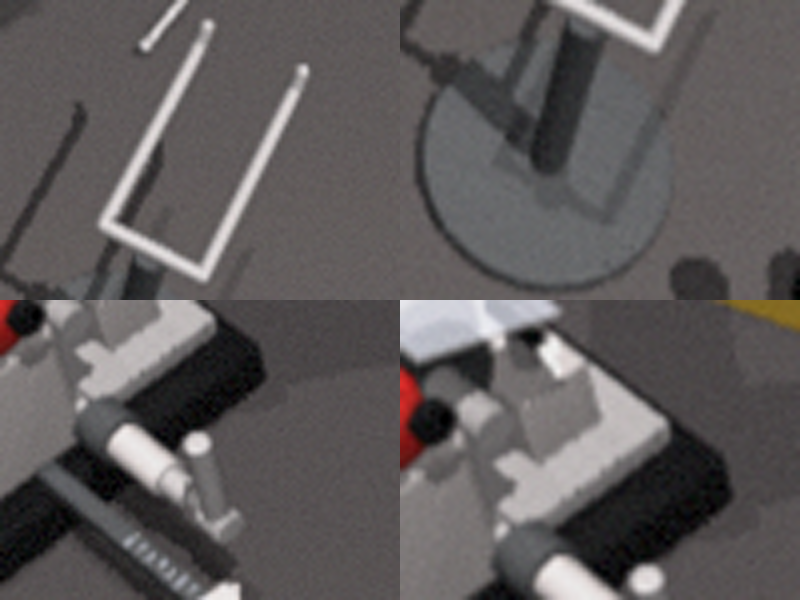

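```bash
python3 - <<'E'
from h import *
np.set_printoptions(precision=4,suppress=True)
T=lambda u,v,z:at('top',u,v,z)
p=T(280,238.4,.124);q=T(327.4,252.4,.124);print('handle',p,q,(p+q)/2,np.linalg.norm(p-q),np.degrees(np.arctan2(*(p-q)[1::-1])))
S=lambda u,v,z:at('scene',u,v,z)
p=S(319.2,226.2,.124);q=S(352.6,255,.124);print('handle scene',p,q,(p+q)/2,np.linalg.norm(p-q))
lb,rb=T(197.6,148.4,.194),T(221.6,148.4,.194);lt,rt=T(196.4,198.6,.209),T(220.2,198.6,.209);print('stand',lb,rb,lt,rt,np.linalg.norm(lb-rb))
d=(lt+rt-lb-rb)[:2]/2;print(d,np.linalg.norm(d),np.degrees(np.arctan2(d[1],d[0])))
print('stand scene', S(366,336,.194),S(391,348.5,.194),S(392,286.3,.209),S(415.5,298,.209))
print('post',T(426.75,193,.165),S(209.75,215,.165),tri(ray('top',426.75,193),ray('scene',209.75,215)))
print('tip',T(402.5,185,.08),'rail',T(381,178,.066),T(470,191,.066))
for z in(.08,.094):print('tube',T(440,202,z),T(457.5,206.75,z))
E
```

```text
handle [0.4822 0.1    0.124 ] [ 0.447  -0.0156  0.124 ] [0.4646 0.0422 0.124 ] 0.12078374677530854 73.05036127600987
handle scene [ 0.4485 -0.0112  0.124 ] [0.4839 0.1044 0.124 ] [0.4662 0.0466 0.124 ] 0.12081931720566819
stand [0.6875 0.2892 0.194 ] [0.6874 0.233  0.194 ] [0.5643 0.2859 0.209 ] [0.5641 0.2317 0.209 ] 0.056146161045980844
[-0.1232 -0.0023] 0.12326882674241602 -178.92577986447947
stand scene [0.6896 0.2359 0.194 ] [0.6885 0.2922 0.194 ] [0.5645 0.2356 0.209 ] [0.5653 0.2912 0.209 ]
post [ 0.5845 -0.2543  0.165 ] [ 0.5827 -0.2519  0.165 ] (array([ 0.5836, -0.2528,  0.166 ]), np.float64(0.0028803461927174624))
tip [ 0.6247 -0.2132  0.08  ] rail [ 0.647  -0.1602  0.066 ] [ 0.6112 -0.3925  0.066 ]
tube [ 0.5795 -0.3087  0.08  ] [ 0.5668 -0.3535  0.08  ]
tube [ 0.5767 -0.3049  0.094 ] [ 0.5641 -0.3491  0.094 ]
```

```bash
cat >> h.py <<'E'
from scipy.spatial.transform import Rotation as Rn
def go(pos,yaw):
    "tool-frame shift (mm) at present orientation, and spin (rad) to reach a pose pointing down"
    s=env.read_state(); R=Rn.from_euler('xyz',s['tcp_rot'],degrees=True)
    d=R.inv().apply(np.array(pos)-s['position'])*1000
    w=Rn.from_euler('xyz',[180,0,yaw],degrees=True); sp=(R.inv()*w).as_rotvec()
    print('pos',s['position'].round(4),'rot',s['tcp_rot'].round(1),'t',s['t'],'shift',d.round(1),'rotvec',sp.round(3))
E
python3 -c "
from h import *
go([.4655,.0445,.24],-107)"
```

```text
pos [ 0.2218 -0.5571  0.1913] rot [ 179.9   -0.  -158.3] t 0.1 shift [-448.9  468.9  -48. ] rotvec [ 0.002  0.001 -0.895]
```

carry_out(
  targets=[
    {"z":-24,"claw":-1},
    {"z":-24},
    {"x":-30,"y":31},
    {"x":-30,"y":31},
    {"x":-30,"y":31},
    {"x":-30,"y":31},
    {"x":-30,"y":31},
    {"x":-30,"y":31},
    {"x":-30,"y":31},
    {"x":-30,"y":31},
    {"x":-30,"y":31},
    {"x":-30,"y":31},
  ],
)

```text
$.targets[0]: bad value
```

carry_out(
  targets=[
    {"x":-30,"y":31},
    {"x":-30,"y":31},
    {"x":-30,"y":31},
    {"x":-30,"y":31},
    {"x":-29,"y":35},
    {"spin":-0.15},
    {"spin":-0.15},
    {"spin":-0.15},
    {"spin":-0.15},
    {"spin":-0.15},
    {"spin":-0.145},
    {},
  ],
)

```text
$.targets[0]: bad value
```

```bash
python3 -c "
from h import *
go([.4655,.0445,.24],-107)
save('wrist','w1')
print(proj('w1',[.4822,.1,.124],1),proj('w1',[.447,-.0156,.124],1))"
```

```text
pos [ 0.2218 -0.5571  0.1913] rot [ 179.9   -0.  -158.3] t 0.1 shift [-448.9  468.9  -48. ] rotvec [ 0.002  0.001 -0.895]
[606.83199867 505.80393494] [586.41431323 495.61209533]
```

View pics/w1.png

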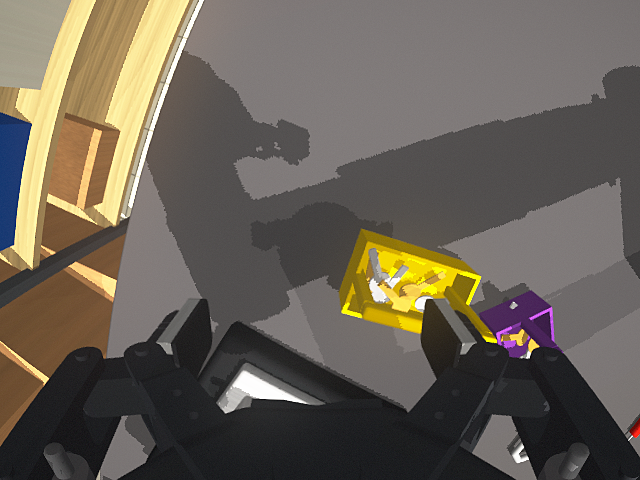

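The moves were refused, presumably because every row needs all its fields. This picture is therefore the start pose, with the yellow look-alike near (410,280). I'll resend with full rows.

carry_out(
  targets=[
    {"x":0,"y":0,"z":-24,"spin":0,"claw":-1},
    {"x":0,"y":0,"z":-24,"spin":0,"claw":-1},
    {"x":-30,"y":31,"z":0,"spin":0,"claw":-1},
    {"x":-30,"y":31,"z":0,"spin":0,"claw":-1},
    {"x":-30,"y":31,"z":0,"spin":0,"claw":-1},
    {"x":-30,"y":31,"z":0,"spin":0,"claw":-1},
    {"x":-30,"y":31,"z":0,"spin":0,"claw":-1},
    {"x":-30,"y":31,"z":0,"spin":0,"claw":-1},
    {"x":-30,"y":31,"z":0,"spin":0,"claw":-1},
    {"x":-30,"y":31,"z":0,"spin":0,"claw":-1},
    {"x":-30,"y":31,"z":0,"spin":0,"claw":-1},
    {"x":-30,"y":31,"z":0,"spin":0,"claw":-1},
  ],
)

```text
t: 1.35
position: [0.3862, -0.1567, 0.2402]
tcp_rot: [180.0, 0.0, -158.3]
force: [1.6, 0.7, 0.0]
gripper_width: 0.0851
grasp_force: 0.0
```

carry_out(
  targets=[
    {"x":-30,"y":31,"z":0,"spin":0,"claw":-1},
    {"x":-30,"y":31,"z":0,"spin":0,"claw":-1},
    {"x":-30,"y":31,"z":0,"spin":0,"claw":-1},
    {"x":-30,"y":31,"z":0,"spin":0,"claw":-1},
    {"x":-29,"y":35,"z":0,"spin":0,"claw":-1},
    {"x":0,"y":0,"z":0,"spin":-0.15,"claw":-1},
    {"x":0,"y":0,"z":0,"spin":-0.15,"claw":-1},
    {"x":0,"y":0,"z":0,"spin":-0.15,"claw":-1},
    {"x":0,"y":0,"z":0,"spin":-0.15,"claw":-1},
    {"x":0,"y":0,"z":0,"spin":-0.15,"claw":-1},
    {"x":0,"y":0,"z":0,"spin":-0.145,"claw":-1},
    {"x":0,"y":0,"z":0,"spin":0,"claw":-1},
  ],
)

```text
t: 2.55
position: [0.4655, 0.0443, 0.24]
tcp_rot: [180.0, -0.0, -106.9]
force: [0.2, -0.1, -0.3]
gripper_width: 0.0856
grasp_force: 0.0
```

```bash
python3 -c "
from h import *
go([.4655,.0445,.24],-107)
save('wrist','w2')
print(proj('w2',[.4822,.1,.124],1),proj('w2',[.447,-.0156,.124],1))"
```

```text
pos [0.4655 0.0443 0.24  ] rot [ 180.    -0.  -106.9] t 2.55 shift [-0.1  0.  -0. ] rotvec [ 0.    -0.     0.001]
[315.62345583 289.22594028] [315.73076856 147.12271922]
```

View pics/w2.png

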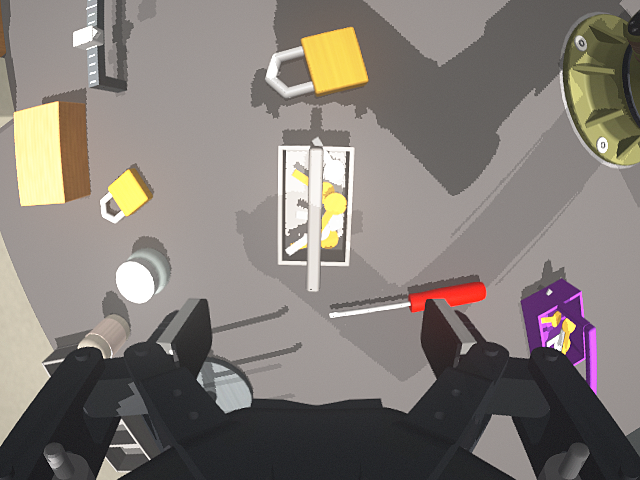

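The bar runs from (315,146) to (314,290), which matches my estimate. Descending to grasp it.

carry_out(
  targets=[
    {"x":0,"y":0,"z":24,"spin":0,"claw":-1},
    {"x":0,"y":0,"z":24,"spin":0,"claw":-1},
    {"x":0,"y":0,"z":24,"spin":0,"claw":-1},
    {"x":0,"y":0,"z":24,"spin":0,"claw":-1},
    {"x":0,"y":0,"z":24,"spin":0,"claw":-1},
    {"x":0,"y":0,"z":22,"spin":0,"claw":-1},
    {"x":0,"y":0,"z":0,"spin":0,"claw":1},
    {"x":0,"y":0,"z":0,"spin":0,"claw":1},
    {"x":0,"y":0,"z":0,"spin":0,"claw":1},
    {"x":0,"y":0,"z":0,"spin":0,"claw":1},
    {"x":0,"y":0,"z":0,"spin":0,"claw":1},
    {"x":0,"y":0,"z":0,"spin":0,"claw":1},
  ],
  force=70,
)

```text
t: 3.8
position: [0.4658, 0.0445, 0.0987]
tcp_rot: [-180.0, 0.0, -107.0]
force: [-0.1, 1.1, 0.1]
gripper_width: 0.0001
grasp_force: 0.0
```

The fingers shut on nothing, so I need to look.

```bash
python3 -c "
from h import *
s=save('wrist','w3');t=save('scene','s3')
a=s['color'][:,:,::-1]; b=cv2.resize(t['color'][180:300,280:420,::-1],(560,480))
cv2.imwrite('pics/w3b.png',cv2.resize(np.hstack([a,b]),(800,320)))
print(env.read_state())"
```

```text
{'t': 3.9, 'q': array([ 3.02807101e+01, -1.81734435e+01, -2.33252274e+01, -6.47468150e-03,
       -8.48298149e+01, -4.73028055e+01]), 'dq': array([ 0.03756684,  0.0880567 , -0.0771024 , -0.01857464, -0.0280579 ,
        0.06736371]), 'joint_torque': array([ 6.71352791e-04, -1.88385004e+01,  3.47130597e+01,  6.92236394e+00,
       -6.81951969e-04, -2.66198025e-03]), 'position': array([0.46570272, 0.04442968, 0.0984169 ]), 'tcp_rot': array([-1.79992261e+02,  1.78967607e-02, -1.07022677e+02]), 'force': array([0.51443349, 0.60600766, 0.11837837]), 'ft_torque': array([ 0.03683892,  0.0083724 , -0.02585733]), 'grasp_force': 0.0, 'gripper_width': -6.267268812599087e-05}
```

View pics/w3b.png

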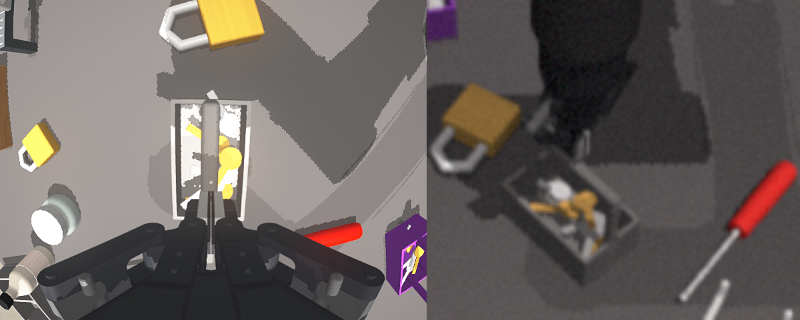

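```bash
python3 -c "
from h import *
p=env.read_state()['position']
for dz in(0,.0187):
  q=p+[0,0,dz];print(proj('w3',q,1)*2/3,proj('s3',q),proj('w2',[.4655,.0445,.124],1))
u=proj('s3',p);print(((u-[280,180])*4*2/3)+[427,0])
t=np.load('pics/w3.npz');T=t['camera_from_world'];print(-T[:3,:3].T@T[:3,3],T[:3,:3],t['vfov'],t['cx'],t['cy'])
for n in ['top','scene']:
  T=np.load(f'pics/{n}.npz')['camera_from_world'];print(-T[:3,:3].T@T[:3,3])
s=env.snapshot('scene');cv2.imwrite('pics/z.png',cv2.resize(s['color'][80:280,240:440,::-1],(600,600)))
"
```

```text
[210.26370189 182.40496004] [334.50644184 245.42086595] [315.43621735 224.08269392]
[210.21684028 191.63872615] [334.79729241 241.33535616] [315.43621735 224.08269392]
[572.35051158 174.45564253]
[ 0.44526503 -0.02129457  0.28059531] [[-9.56454292e-01  2.91882036e-01 -2.55557891e-04]
 [ 2.80778169e-01  9.20307056e-01  2.72394094e-01]
 [ 7.97421344e-02  2.60460745e-01 -9.62185737e-01]] 65.70646984690485 316.0020542148399 241.88887775962914
[0.33011527 0.02977813 1.31524255]
[1.08495003 0.33506193 1.11456448]
```

View pics/z.png

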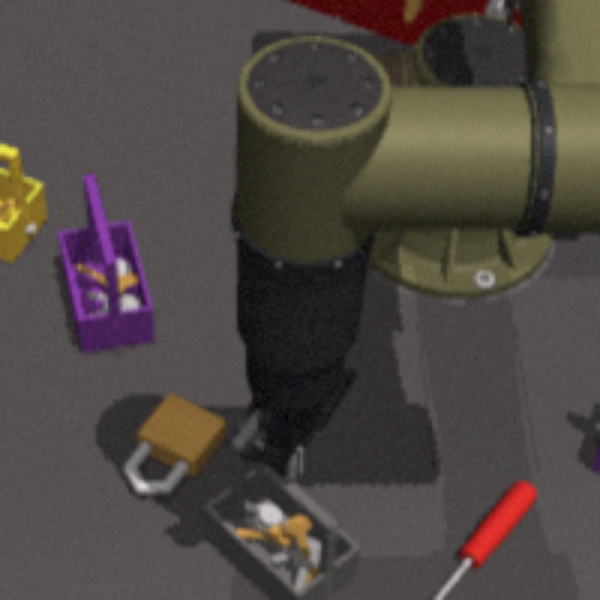

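```bash
python3 -c "
from h import *
for p in([.4822,.1,.124],[.447,-.0156,.124],[.4822,.1,.05],[.447,-.0156,.05],[.4822,.1,.01],[.447,-.0156,.01]): print(p,(proj('w3',p,1)*2/3).round(0),proj('w2',p,1).round(0),((proj('s3',p)-[240,80])*3).round(0))
a=cv2.imread('pics/w3.png')[120:420,220:420]
b=cv2.imread('pics/w2.png')[120:320,250:383]
cv2.imwrite('pics/y.png',np.hstack([cv2.resize(a,(400,600)),cv2.resize(b,(400,600))]))
"
```

```text
[0.4822, 0.1, 0.124] [211. 262.] [316. 289.] [334. 521.]
[0.447, -0.0156, 0.124] [211. 102.] [316. 147.] [234. 435.]
[0.4822, 0.1, 0.05] [211. 217.] [316. 262.] [328. 567.]
[0.447, -0.0156, 0.05] [211.  99.] [316. 146.] [233. 484.]
[0.4822, 0.1, 0.01] [211. 201.] [316. 251.] [325. 590.]
[0.447, -0.0156, 0.01] [211.  98.] [316. 145.] [233. 508.]
```

View pics/y.png

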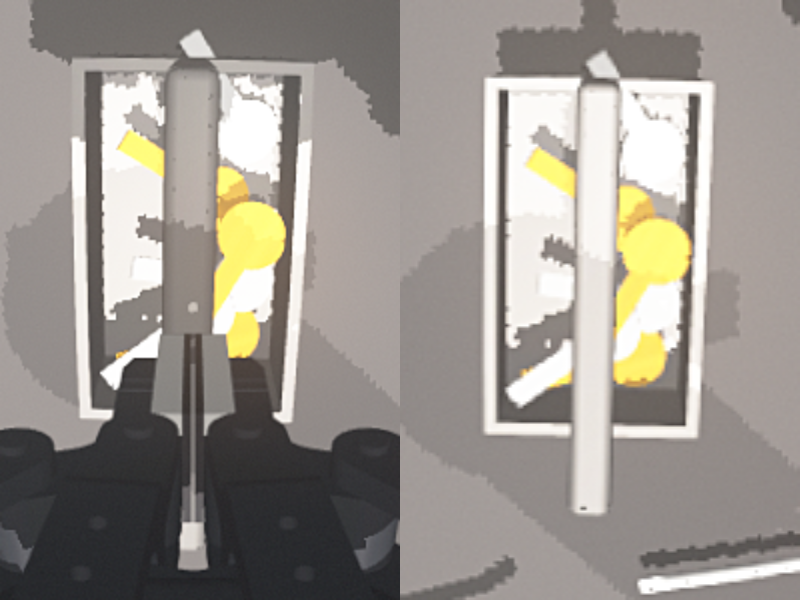

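The gripper's light-grey pads hide the bar at about (190,335–415), so they closed above it. The fingertips therefore sit roughly 3 cm higher than reported. The rim leaves room below, so I'll open, go 26 mm lower and close again.

carry_out(
  targets=[
    {"x":0,"y":0,"z":0,"spin":0,"claw":-1},
    {"x":0,"y":0,"z":0,"spin":0,"claw":-1},
    {"x":0,"y":0,"z":0,"spin":0,"claw":-1},
    {"x":0,"y":0,"z":0,"spin":0,"claw":-1},
    {"x":0,"y":0,"z":0,"spin":0,"claw":-1},
    {"x":0,"y":0,"z":13,"spin":0,"claw":-1},
    {"x":0,"y":0,"z":13,"spin":0,"claw":-1},
    {"x":0,"y":0,"z":0,"spin":0,"claw":-1},
  ],
)

```text
t: 4.75
position: [0.464, 0.0439, 0.069]
tcp_rot: [179.8, -0.1, -107.0]
force: [-0.2, 0.6, 0.1]
gripper_width: 0.0857
grasp_force: 0.0
```

carry_out(
  targets=[
    {"x":0,"y":0,"z":0,"spin":0,"claw":1},
    {"x":0,"y":0,"z":0,"spin":0,"claw":1},
    {"x":0,"y":0,"z":0,"spin":0,"claw":1},
    {"x":0,"y":0,"z":0,"spin":0,"claw":1},
    {"x":0,"y":0,"z":0,"spin":0,"claw":1},
    {"x":0,"y":0,"z":0,"spin":0,"claw":1},
  ],
  force=70,
)

```text
t: 5.35
position: [0.4659, 0.0446, 0.0725]
tcp_rot: [-180.0, 0.0, -107.0]
force: [0.4, 0.4, -0.0]
gripper_width: 0.0097
grasp_force: 73.2
```

The width is only 9.7 mm, so this is probably a grip on the rounded top edge. I'll open and go 12 mm lower for a full one.

carry_out(
  targets=[
    {"x":0,"y":0,"z":0,"spin":0,"claw":-1},
    {"x":0,"y":0,"z":0,"spin":0,"claw":-1},
    {"x":0,"y":0,"z":0,"spin":0,"claw":-1},
    {"x":0,"y":0,"z":6,"spin":0,"claw":-1},
    {"x":0,"y":0,"z":6,"spin":0,"claw":-1},
    {"x":0,"y":0,"z":0,"spin":0,"claw":-1},
  ],
)

```text
t: 5.95
position: [0.4648, 0.0442, 0.0587]
tcp_rot: [179.9, -0.1, -107.0]
force: [0.3, 0.6, 0.8]
gripper_width: 0.0853
grasp_force: 0.0
```

carry_out(
  targets=[
    {"x":0,"y":0,"z":0,"spin":0,"claw":1},
    {"x":0,"y":0,"z":0,"spin":0,"claw":1},
    {"x":0,"y":0,"z":0,"spin":0,"claw":1},
    {"x":0,"y":0,"z":0,"spin":0,"claw":1},
    {"x":0,"y":0,"z":0,"spin":0,"claw":1},
    {"x":0,"y":0,"z":0,"spin":0,"claw":1},
  ],
  force=70,
)

```text
t: 6.55
position: [0.4659, 0.0445, 0.0604]
tcp_rot: [-180.0, 0.0, -107.0]
force: [0.6, -1.1, -0.5]
gripper_width: 0.0106
grasp_force: 69.7
```

carry_out(
  targets=[
    {"x":0,"y":0,"z":-20,"spin":0,"claw":1},
    {"x":0,"y":0,"z":-20,"spin":0,"claw":1},
    {"x":0,"y":0,"z":0,"spin":0,"claw":1},
    {"x":0,"y":0,"z":0,"spin":0,"claw":1},
  ],
)

```text
t: 6.95
position: [0.4652, 0.0446, 0.0992]
tcp_rot: [179.9, 0.0, -107.0]
force: [-0.0, -0.1, -2.7]
gripper_width: 0.0105
grasp_force: 69.2
```

```bash
python3 -c "
from h import *
save('wrist','w4');save('scene','s4');print(env.read_state())
go([.44,.2635,.2],-89.5)"
```

```text
{'t': 7.05, 'q': array([ 3.02812409e+01, -1.81504883e+01, -2.32918588e+01, -6.20094714e-02,
       -8.49996512e+01, -4.72978751e+01]), 'dq': array([-0.03905372,  0.04244422,  0.01940053,  0.26187544, -0.12175006,
       -0.07156379]), 'joint_torque': array([ 3.92470567e-03, -2.04494923e+01,  3.67263043e+01,  7.55116224e+00,
        1.28594399e-02,  6.87786383e-05]), 'position': array([0.46471162, 0.04428715, 0.09837833]), 'tcp_rot': array([ 1.79858972e+02, -6.17525499e-02, -1.07022039e+02]), 'force': array([ 0.52767738,  0.20471817, -3.47426426]), 'ft_torque': array([ 0.00955698, -0.01138597, -0.01795591]), 'grasp_force': 69.22988176345825, 'gripper_width': 0.010661764822733661}
pos [0.4647 0.0443 0.0984] rot [ 1.799e+02 -1.000e-01 -1.070e+02] t 7.05 shift [-202.3   88.1 -101.6] rotvec [ 0.003 -0.001 -0.306]
```

carry_out(
  targets=[
    {"x":0,"y":0,"z":-26,"spin":0,"claw":1},
    {"x":0,"y":0,"z":-26,"spin":0,"claw":1},
    {"x":0,"y":0,"z":-26,"spin":0,"claw":1},
    {"x":-25,"y":11,"z":0,"spin":0,"claw":1},
    {"x":-25,"y":11,"z":0,"spin":0,"claw":1},
    {"x":-25,"y":11,"z":0,"spin":0,"claw":1},
    {"x":-25,"y":11,"z":0,"spin":0,"claw":1},
    {"x":-25,"y":11,"z":0,"spin":0,"claw":1},
    {"x":-25,"y":11,"z":0,"spin":0,"claw":1},
    {"x":-25,"y":11,"z":0,"spin":0,"claw":1},
    {"x":-25,"y":11,"z":0,"spin":0,"claw":1},
    {"x":0,"y":0,"z":0,"spin":0,"claw":1},
  ],
)

```text
t: 8.25
position: [0.4388, 0.2635, 0.1758]
tcp_rot: [179.9, -0.1, -106.9]
force: [0.1, -0.6, -3.5]
gripper_width: 0.0106
grasp_force: 69.2
```

carry_out(
  targets=[
    {"x":0,"y":0,"z":0,"spin":-0.1,"claw":1},
    {"x":0,"y":0,"z":0,"spin":-0.1,"claw":1},
    {"x":0,"y":0,"z":0,"spin":-0.106,"claw":1},
    {"x":0,"y":0,"z":0,"spin":0,"claw":1},
    {"x":0,"y":0,"z":0,"spin":0,"claw":1},
    {"x":0,"y":0,"z":0,"spin":0,"claw":1},
  ],
)

```text
t: 8.85
position: [0.4399, 0.2611, 0.1778]
tcp_rot: [180.0, -0.0, -89.6]
force: [-0.0, -0.8, -3.3]
gripper_width: 0.0106
grasp_force: 69.3
```

```bash
python3 -c "
from h import *
w=save('wrist','w5');s=save('scene','s5');t=save('top','t5');go([.609,.2635,.1765],-89.5)
c=lambda s,u,v,w,h,W,H:cv2.resize(s['color'][v:v+h,u:u+w,::-1],(W,H),interpolation=cv2.INTER_CUBIC)
cv2.imwrite('pics/v.png',np.vstack([np.hstack([c(s,300,160,160,120,400,300),c(w,0,0,640,480,400,300)]),np.hstack([c(s,300,250,160,120,400,300),c(t,160,130,120,90,400,300)])]))
for p in([.44,.2635,.24],[.44,.3255,.24],[.44,.2015,.24],[.564,.2345,.209],[.564,.2885,.209]):print(p,proj('s5',p).round(),proj('w5',p,1).round())
"
```

```text
pos [0.44   0.2613 0.1781] rot [180.   -0.  -89.5] t 9.0 shift [  -0.9 -169.     1.5] rotvec [ 0.    -0.    -0.001]
[0.44, 0.2635, 0.24] [428. 243.] [315. 339.]
[0.44, 0.3255, 0.24] [455. 254.] [314. 451.]
[0.44, 0.2015, 0.24] [403. 231.] [316. 168.]
[0.564, 0.2345, 0.209] [392. 286.] [ 66. 239.]
[0.564, 0.2885, 0.209] [415. 297.] [ 86. 335.]
```

View pics/v.png

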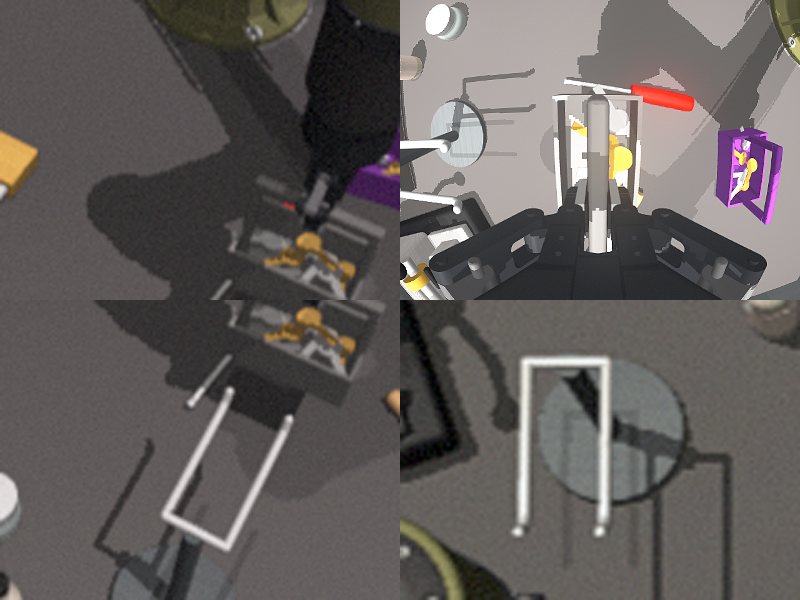

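The caddy is held level, with its bar from about (404,232) to (452,252) in the scene view. The prong tips in the wrist view are at (69,237) and (93,336), as predicted. I'll slide it over the prongs, which is tool −y.

carry_out(
  targets=[
    {"x":0,"y":-14,"z":0,"spin":0,"claw":1},
    {"x":0,"y":-14,"z":0,"spin":0,"claw":1},
    {"x":0,"y":-14,"z":0,"spin":0,"claw":1},
    {"x":0,"y":-14,"z":0,"spin":0,"claw":1},
    {"x":0,"y":-14,"z":0,"spin":0,"claw":1},
    {"x":0,"y":-14,"z":0,"spin":0,"claw":1},
    {"x":0,"y":-14,"z":0,"spin":0,"claw":1},
    {"x":0,"y":-14,"z":0,"spin":0,"claw":1},
    {"x":0,"y":-14,"z":0,"spin":0,"claw":1},
    {"x":0,"y":-14,"z":0,"spin":0,"claw":1},
    {"x":0,"y":-14,"z":0,"spin":0,"claw":1},
    {"x":0,"y":-14,"z":0,"spin":0,"claw":1},
  ],
)

```text
t: 10.2
position: [0.6086, 0.2628, 0.1778]
tcp_rot: [180.0, -0.0, -89.5]
force: [0.1, 0.7, -2.9]
gripper_width: 0.0107
grasp_force: 69.2
```

carry_out(
  targets=[
    {"x":0,"y":0,"z":0,"spin":0,"claw":1},
    {"x":0,"y":0,"z":8,"spin":0,"claw":1},
    {"x":0,"y":0,"z":8,"spin":0,"claw":1},
    {"x":0,"y":0,"z":8,"spin":0,"claw":1},
    {"x":0,"y":0,"z":0,"spin":0,"claw":1},
    {"x":0,"y":0,"z":0,"spin":0,"claw":1},
  ],
)

```text
t: 10.8
position: [0.6077, 0.2628, 0.154]
tcp_rot: [180.0, -0.0, -89.5]
force: [-0.3, 0.5, -2.0]
gripper_width: 0.0105
grasp_force: 69.2
```

carry_out(
  targets=[
    {"x":0,"y":0,"z":3,"spin":0,"claw":1},
    {"x":0,"y":0,"z":3,"spin":0,"claw":1},
    {"x":0,"y":0,"z":2,"spin":0,"claw":1},
    {"x":0,"y":0,"z":0,"spin":0,"claw":1},
    {"x":0,"y":0,"z":0,"spin":0,"claw":1},
  ],
)

```text
t: 11.3
position: [0.608, 0.2628, 0.1462]
tcp_rot: [180.0, -0.0, -89.5]
force: [-0.4, 0.1, -3.2]
gripper_width: 0.0104
grasp_force: 69.2
```

carry_out(
  targets=[
    {"x":0,"y":0,"z":1,"spin":0,"claw":1},
    {"x":0,"y":0,"z":1,"spin":0,"claw":1},
    {"x":0,"y":0,"z":0,"spin":0,"claw":1},
  ],
)

```text
t: 11.6
position: [0.6081, 0.2629, 0.1444]
tcp_rot: [-180.0, 0.0, -89.5]
force: [1.0, 0.4, -2.0]
gripper_width: 0.0112
grasp_force: 69.4
```

carry_out(
  targets=[
    {"x":0,"y":0,"z":1,"spin":0,"claw":1},
    {"x":0,"y":0,"z":1,"spin":0,"claw":1},
    {"x":0,"y":0,"z":0,"spin":0,"claw":1},
  ],
)

```text
t: 11.9
position: [0.6082, 0.2629, 0.1442]
tcp_rot: [-179.9, 0.0, -89.5]
force: [-4.0, -0.5, 4.4]
gripper_width: 0.0111
grasp_force: 70.4
```

Contact: the force turned upward. Releasing.

carry_out(
  targets=[
    {"x":0,"y":0,"z":0,"spin":0,"claw":0.5},
    {"x":0,"y":0,"z":0,"spin":0,"claw":0.2},
    {"x":0,"y":0,"z":0,"spin":0,"claw":-0.2},
    {"x":0,"y":0,"z":0,"spin":0,"claw":-0.4},
    {"x":0,"y":0,"z":0,"spin":0,"claw":-0.4},
    {"x":0,"y":0,"z":0,"spin":0,"claw":-0.4},
    {"x":0,"y":0,"z":-10,"spin":0,"claw":-0.4},
    {"x":0,"y":0,"z":-15,"spin":0,"claw":-0.4},
    {"x":0,"y":0,"z":-20,"spin":0,"claw":-0.4},
    {"x":0,"y":0,"z":-25,"spin":0,"claw":-0.4},
    {"x":0,"y":0,"z":-25,"spin":0,"claw":-0.4},
    {"x":0,"y":0,"z":0,"spin":0,"claw":-0.4},
  ],
)

```text
t: 13.1
position: [0.6096, 0.263, 0.244]
tcp_rot: [-179.5, 0.2, -89.5]
force: [-0.1, -0.6, 1.1]
gripper_width: 0.0598
grasp_force: 0.0
```

```bash
python3 -c "
from h import *
save('scene','s6');w=save('wrist','w6')
print(env.read_state()['force'],env.read_state()['gripper_width'])
# bar edges along a line across the expected bar, in wrist image
p=lambda x,y,z:proj('w6',[x,y,z],1)
print(p(.608,.2015,.208),p(.608,.3235,.208),p(.608,.2629,.208))
g=cv2.cvtColor(w['color'],cv2.COLOR_RGB2GRAY)
for y in(.215,.25):
  v=[ (round(x,3),int(g[tuple(p(x,y,.208)[::-1].round().astype(int))])) for x in np.arange(.585,.632,.003)];print(y,v)
go([.5836,-.2528,.26],171)
"
```

```text
[ 0.3006945  -0.92445047 -0.86967755] 0.05951212919451843
[318.38277485 151.53709429] [316.24752424 339.89902061] [317.25369056 253.75027725]
0.215 [(np.float64(0.585), 92), (np.float64(0.588), 253), (np.float64(0.591), 255), (np.float64(0.594), 254), (np.float64(0.597), 205), (np.float64(0.6), 215), (np.float64(0.603), 120), (np.float64(0.606), 164), (np.float64(0.609), 160), (np.float64(0.612), 143), (np.float64(0.615), 120), (np.float64(0.618), 173), (np.float64(0.621), 154), (np.float64(0.624), 249), (np.float64(0.627), 167), (np.float64(0.63), 77)]
0.25 [(np.float64(0.585), 92), (np.float64(0.588), 254), (np.float64(0.591), 252), (np.float64(0.594), 247), (np.float64(0.597), 214), (np.float64(0.6), 170), (np.float64(0.603), 166), (np.float64(0.606), 215), (np.float64(0.609), 221), (np.float64(0.612), 196), (np.float64(0.615), 251), (np.float64(0.618), 249), (np.float64(0.621), 249), (np.float64(0.624), 235), (np.float64(0.627), 160), (np.float64(0.63), 84)]
pos [0.6084 0.2631 0.2392] rot [-1.799e+02  1.000e-01 -8.950e+01] t 13.2 shift [515.7  29.4 -21.9] rotvec [0.    0.003 1.737]
```

Released cleanly. Going over the rod grip now.

carry_out(
  targets=[
    {"x":20,"y":0,"z":-20,"spin":0,"claw":-0.4},
    {"x":36,"y":2,"z":0,"spin":0,"claw":-1},
    {"x":40,"y":2,"z":0,"spin":0,"claw":-1},
    {"x":40,"y":2,"z":0,"spin":0,"claw":-1},
    {"x":40,"y":3,"z":0,"spin":0,"claw":-1},
    {"x":40,"y":3,"z":0,"spin":0,"claw":-1},
    {"x":40,"y":3,"z":0,"spin":0,"claw":-1},
    {"x":40,"y":3,"z":0,"spin":0,"claw":-1},
    {"x":40,"y":3,"z":0,"spin":0,"claw":-1},
    {"x":40,"y":3,"z":0,"spin":0,"claw":-1},
    {"x":40,"y":3,"z":0,"spin":0,"claw":-1},
    {"x":40,"y":2,"z":0,"spin":0,"claw":-1},
  ],
)

```text
t: 14.4
position: [0.5824, -0.1949, 0.2567]
tcp_rot: [179.9, 0.0, -89.5]
force: [0.4, -1.0, 0.2]
gripper_width: 0.0854
grasp_force: 0.0
```

carry_out(
  targets=[
    {"x":40,"y":0,"z":0,"spin":0,"claw":-1},
    {"x":0,"y":0,"z":0,"spin":0.145,"claw":-1},
    {"x":0,"y":0,"z":0,"spin":0.145,"claw":-1},
    {"x":0,"y":0,"z":0,"spin":0.145,"claw":-1},
    {"x":0,"y":0,"z":0,"spin":0.145,"claw":-1},
    {"x":0,"y":0,"z":0,"spin":0.145,"claw":-1},
    {"x":0,"y":0,"z":0,"spin":0.145,"claw":-1},
    {"x":0,"y":0,"z":0,"spin":0.145,"claw":-1},
    {"x":0,"y":0,"z":0,"spin":0.145,"claw":-1},
    {"x":0,"y":0,"z":0,"spin":0.145,"claw":-1},
    {"x":0,"y":0,"z":0,"spin":0.145,"claw":-1},
    {"x":0,"y":0,"z":0,"spin":0.145,"claw":-1},
  ],
)

```text
t: 15.6
position: [0.5832, -0.2332, 0.2564]
tcp_rot: [180.0, -0.1, 178.8]
force: [-0.1, 0.4, -0.6]
gripper_width: 0.0852
grasp_force: 0.0
```

carry_out(
  targets=[
    {"x":0,"y":0,"z":0,"spin":0.14,"claw":-1},
    {"x":0,"y":0,"z":0,"spin":0,"claw":-1},
    {"x":0,"y":0,"z":0,"spin":0,"claw":-1},
  ],
)

```text
t: 15.9
position: [0.5833, -0.2333, 0.2567]
tcp_rot: [180.0, -0.1, 171.3]
force: [0.9, -0.2, 0.2]
gripper_width: 0.0854
grasp_force: 0.0
```

```bash
cat > bl.py <<'E'
from h import *
np.set_printoptions(precision=4,suppress=True)
def blobs(n,p,r,th,fish):
    c=proj(n,p,fish).round().astype(int); g=cv2.cvtColor(cv2.imread(f'pics/{n}.png'),cv2.COLOR_BGR2GRAY)
    u0,v0=max(c[0]-r,0),max(c[1]-r,0); m=(g[v0:c[1]+r,u0:c[0]+r]>th).astype('u1')
    k,l,s,ce=cv2.connectedComponentsWithStats(m); print(n,'expected',c)
    for i in range(1,k):
        if s[i,4]>8: print('  ',s[i,:5]+[u0,v0,0,0,0],(ce[i]+[u0,v0]).round(1))
E
python3 - <<'E'
from bl import *
save('wrist','w7'); go([.5836,-.2528,.26],170)
blobs('w7',[.6247,-.2132,.083],60,200,1); blobs('w7',[.5836,-.2528,.165],50,200,1)
blobs('w2',[.6247,-.2132,.083],35,200,1)
blobs('top',[.6247,-.2132,.083],14,180,0); blobs('scene',[.6247,-.2132,.083],14,180,0)
E
```

```text
pos [ 0.5834 -0.2333  0.2568] rot [180.   -0.  171.3] t 15.95 shift [ -3.2 -19.2  -3.2] rotvec [ 0.    -0.001  0.023]
w7 expected [342 249]
   [305 215   4  12  36] [306.2 219.7]
   [295 243   6   5  10] [297.5 244.7]
   [336 246  18  30 416] [344.8 262.3]
   [304 250   3  13  26] [304.7 255.6]
   [285 251   2   8  15] [285.5 254.7]
   [294 252   3   7  15] [295.4 255.2]
   [314 253   2   8  15] [314.5 256.3]
   [323 253   2   8  14] [323.5 256.5]
   [361 255   2   8  14] [361.5 258.5]
   [370 256   2   7  13] [370.5 259.2]
   [379 256   3   7  12] [379.9 259.2]
   [388 257   3   7  11] [389.  259.8]
   [389 307  12   2  17] [393.5 307.7]
w7 expected [290 236]
   [268 215  15   1  15] [275. 215.]
   [305 215   4  12  36] [306.2 219.7]
   [245 217  16   6  72] [251.8 219.7]
   [240 219   5   8  34] [241.6 222.7]
   [295 243   6   5  10] [297.5 244.7]
   [257 248   2  12  24] [257.5 253.5]
   [266 250   2   8  10] [266.8 254.1]
   [276 251   2   7  14] [276.5 254. ]
   [285 251   2   8  15] [285.5 254.7]
   [304 250   3  13  26] [304.7 255.6]
   [336 251   4  24  66] [338.  263.9]
   [294 252   3   7  15] [295.4 255.2]
   [314 253   2   8  15] [314.5 256.3]
   [323 253   2   8  14] [323.5 256.5]
w2 expected [94 29]
   [86  4 11  6 23] [91.   6.3]
   [88 13  7  4 13] [90.8 14.2]
   [88 20  7  5 15] [90.9 22.2]
   [ 73  25  24  22 329] [83.3 35.4]
   [86 45 11  5 20] [91.2 47. ]
   [89 54  6  4 14] [91.2 55.4]
top expected [403 185]
   [399 174   8  12  73] [402.4 179. ]
scene expected [217 251]
   [209 251  11   9  59] [214.2 254.8]
```

```bash
python3 - <<'E'
from bl import *
A=lambda u,v,z:at('w7',u,v,z,1)
a,b=A(266.8,254.1,.066),A(389,259.8,.066);d=(b-a)[:2];print('rail',a,b,np.degrees(np.arctan2(d[1],d[0])))
print('block',A(344.8,262.3,.086))
g=cv2.cvtColor(cv2.imread('pics/w7.png'),cv2.COLOR_BGR2GRAY)
for v in range(244,280,2):
    r=np.where(g[v,330:360]>185)[0]+330; print(v,r.min() if len(r) else 0,r.max() if len(r) else 0)
print(g[196:262:3,240:345:4])
print(proj('w7',[.5836,-.2528,.165],1),proj('w7',[.5836,-.2528,.08],1))
E
```

```text
rail [ 0.6241 -0.2918  0.066 ] [ 0.6501 -0.1641  0.066 ] 78.51558691829771
block [ 0.6385 -0.2121  0.086 ]
244 0 0
246 345 347
248 343 348
250 341 350
252 338 353
254 338 353
256 333 353
258 333 353
260 333 353
262 337 353
264 337 352
266 337 352
268 337 352
270 336 352
272 336 352
274 336 352
276 0 0
278 0 0
[[ 58  61  62  59  60  57  63  73  67  73  74  67  70 109  92 111 110 111
  112 108  93  97  97  96  97  98  95]
 [ 73  70  59  62  59  61  58  57  58  58  57  60  72 112  95  94  94  96
   94 104  93  95  97  95  97  95  95]
 [138 138  69  59  59  62  56  60  57  61  60  60  58  94  96  96  93  97
   95  97  95  93  96  96  96  96  94]
 [163 145 126 124 120 119 116 109  60  61  59  64 128 119 114 107 103  91
   95  96  94  96  95  95  96  96  97]
 [178 123 157 153 153 154 150  87 110 112  82  90 150 149 137 145 140 108
   96  95  95  94  96  96  94  96  95]
 [189 105 167 170 166 164 163 113 159 157 151 146 173  86  91  84 165 115
   95  97  96  96  96  96  96  97  96]
 [189 103 192 196 195 195 188 200 176 188 182 161  86  92  94  87 124 152
   97  96  96  97  95  95  95  96  94
[... 1037 characters left out ...]
 49  52  50  51  49  55  67 128 131 128 117 144  94  92
   61  61  61  60  64  60  79  78  76]
 [134 134 137 139 108 115  95  76  59  57  56  51 242 126 199  48  53  55
   54  53  53  52  50  49  89  99 183]
 [126 124 130 127 113 120 127 114 131 131 130 129 130 133 129 134 185 111
  115 116  96  77  60  55  83 141 251]
 [127 126 125 129 113 122 126 164 129 232 127 114 120 129 253 131 238 113
  112 122 115 208 121  63  85 248 247]
 [125 125 129 127 111 121 122 151 128 241 129 113 122 130 246 131 238 112
  105  97 116 254 119  60 107 245 246]
 [109 107 112 117 113 118 132 129 130 125 130 125 127 130 159 132 255 112
  107 101 115 237 109  86 140 245 245]]
[290.4754 235.9315] [296.1717 213.9323]
```

```bash
python3 - <<'E'
from bl import *
A=lambda u,v,z:at('w7',u,v,z,1)
P=A(291.5,239,.165);t=A(346,245.5,.08);print(P,t)
for th in(78.5,80,81):
    u=np.array([np.cos(np.radians(th)),np.sin(np.radians(th))]);n=np.array([u[1],-u[0]]);d=(t-P)[:2];print(th,d@u,d@n)
T=np.load('pics/w7.npz')['camera_from_world'];print(-T[:3,:3].T@T[:3,3])
go([P[0],P[1],.10],169)
E
```

```text
[ 0.5861 -0.2524  0.165 ] [ 0.6231 -0.2085  0.08  ]
78.5 0.050451087893395474 0.027444193689255082
80 0.049715394326063554 0.028755444769373178
81 0.04920597072130582 0.029618718443822967
[ 0.5152 -0.2229  0.4387]
pos [ 0.5834 -0.2333  0.2568] rot [180.   -0.  171.3] t 15.95 shift [ -5.7 -18.5 156.8] rotvec [ 0.    -0.001  0.04 ]
```

The pointer tip reads at (346,245.5) and the post top at (291.5,239) in the wrist view. Pull direction is about 78.5° with about 50 mm to extend. Lowering onto the grip.

carry_out(
  targets=[
    {"x":-5.7,"y":-18.5,"z":0,"spin":0,"claw":-1},
    {"x":0,"y":0,"z":0,"spin":0.049,"claw":-1},
    {"x":0,"y":0,"z":25,"spin":0,"claw":-1},
    {"x":0,"y":0,"z":25,"spin":0,"claw":-1},
    {"x":0,"y":0,"z":25,"spin":0,"claw":-1},
    {"x":0,"y":0,"z":20,"spin":0,"claw":-1},
    {"x":0,"y":0,"z":20,"spin":0,"claw":-1},
    {"x":0,"y":0,"z":15,"spin":0,"claw":-1},
    {"x":0,"y":0,"z":15,"spin":0,"claw":-1},
    {"x":0,"y":0,"z":15,"spin":0,"claw":-1},
    {"x":0,"y":0,"z":0,"spin":0,"claw":-1},
  ],
)

```text
t: 17.05
position: [0.5851, -0.252, 0.0943]
tcp_rot: [180.0, -0.2, 168.3]
force: [-0.8, -0.1, -0.2]
gripper_width: 0.0853
grasp_force: 0.0
```

carry_out(
  targets=[
    {"x":0,"y":0,"z":0,"spin":0,"claw":1},
    {"x":0,"y":0,"z":0,"spin":0,"claw":1},
    {"x":0,"y":0,"z":0,"spin":0,"claw":1},
    {"x":0,"y":0,"z":0,"spin":0,"claw":1},
    {"x":0,"y":0,"z":0,"spin":0,"claw":1},
    {"x":0,"y":0,"z":0,"spin":0,"claw":1},
  ],
  force=80,
)

```text
t: 17.65
position: [0.5863, -0.2533, 0.098]
tcp_rot: [-179.9, 0.1, 168.3]
force: [-0.6, -2.6, 2.1]
gripper_width: 0.0157
grasp_force: 78.0
```

```bash
python3 - <<'E'
from bl import *
go([.5962,-.2030,.0968],168.5); print(env.read_state()['force'])
E
```

```text
pos [ 0.5863 -0.2533  0.098 ] rot [-179.9    0.1  168.3] t 17.65 shift [ 0.5 51.3  1.1] rotvec [-0.001  0.001 -0.004]
[-0.6277 -2.6205  2.0674]
```

Gripped: 15.7 mm reads proportionally low, as the bar's width did. Pulling along tool +y.

carry_out(
  targets=[
    {"x":0,"y":5,"z":0,"spin":0,"claw":1},
    {"x":0,"y":5,"z":0,"spin":0,"claw":1},
    {"x":0,"y":5,"z":0,"spin":0,"claw":1},
    {"x":0,"y":5,"z":0,"spin":0,"claw":1},
    {"x":0,"y":5,"z":0,"spin":0,"claw":1},
    {"x":0,"y":5,"z":0,"spin":0,"claw":1},
    {"x":0,"y":5,"z":0,"spin":0,"claw":1},
    {"x":0,"y":5,"z":0,"spin":0,"claw":1},
    {"x":0,"y":5,"z":0,"spin":0,"claw":1},
    {"x":0,"y":5,"z":0,"spin":0,"claw":1},
    {"x":0,"y":0,"z":0,"spin":0,"claw":1},
    {"x":0,"y":0,"z":0,"spin":0,"claw":1},
  ],
)

```text
t: 18.85
position: [0.5964, -0.2054, 0.098]
tcp_rot: [-179.9, 0.1, 168.2]
force: [0.1, -7.5, 0.7]
gripper_width: 0.0157
grasp_force: 78.2
```

```bash
python3 - <<'E'
from bl import *
save('wrist','w8');save('scene','s8');save('top','t8'); go([.5962,-.2030,.0968],168.5); print(env.read_state()['force'])
t=[.6231,-.2085,.08]
blobs('w8',t,45,200,1);blobs('s8',t,16,180,0);blobs('t8',t,16,180,0)
g=cv2.cvtColor(cv2.imread('pics/w8.png'),cv2.COLOR_BGR2GRAY);u,v=proj('w8',t,1).round().astype(int)
for r in range(v-14,v+20,2):
    q=np.where(g[r,u-30:u+30]>200)[0]+u-30; print(r,q.min() if len(q) else 0,q.max() if len(q) else 0,len(q))
# caddy: colour differences before/after at the stand
print(proj('s8',[.6085,.2015,.208]),proj('s8',[.6085,.3235,.208]))
E
```

```text
pos [ 0.5963 -0.2056  0.098 ] rot [-179.9    0.1  168.2] t 19.0 shift [0.7 2.5 1.2] rotvec [-0.003  0.001 -0.005]
[-0.233  -7.1673  0.4879]
w8 expected [320 306]
   [275 261  19   8 140] [284.1 264.2]
   [296 261   6  10  41] [297.9 264.6]
   [332 261   5  16  55] [334.6 266.9]
   [295 319  43  32 792] [315.1 333.7]
   [280 327   7  10  27] [284.6 330.7]
   [346 327   7  10  25] [347.4 330.7]
s8 expected [220 252]
   [209 252  11   8  49] [214.  255.1]
t8 expected [401 186]
292 0 0 0
294 0 0 0
296 0 0 0
298 0 0 0
300 0 0 0
302 0 0 0
304 0 0 0
306 0 0 0
308 0 0 0
310 0 0 0
312 0 0 0
314 0 0 0
316 0 0 0
318 0 0 0
320 308 323 16
322 304 328 25
324 302 330 26
[368.9822 295.1683] [421.6386 321.2556]
```

```bash
python3 - <<'E'
from bl import *
s=env.read_state();P=s['position'];th=np.radians(78.5);u=np.array([np.cos(th),np.sin(th)]);n=np.array([u[1],-u[0]])
for q in [(315.5,319),(315.8,321),(315.1,308)]:
    t=at('w8',*q,.08,1);print(t,(t-P)[:2]@u,(t-P)[:2]@n)
a,b=at('w8',284.6,330.7,.066,1),at('w8',347.4,330.7,.066,1);print(a,b,np.degrees(np.arctan2(*(b-a)[1::-1])))
for z in(.08,.098,.14,.165):print(z,proj('w8',[P[0],P[1],z],1))
g=cv2.cvtColor(cv2.imread('pics/w8.png'),cv2.COLOR_BGR2GRAY);print(g[270:352:4,280:352:4])
E
```

```text
[ 0.6312 -0.2128  0.08  ] -0.000160448020924723 0.03558917085182928
[ 0.6326 -0.2129  0.08  ] 1.5396213013083832e-05 0.03696527922962889
[ 0.6239 -0.2115  0.08  ] -0.00036889581908323033 0.028156948076198098
[ 0.643 -0.236  0.066] [ 0.6513 -0.1957  0.066 ] 78.37057087016932
0.08 [315.5357 263.4291]
0.098 [315.4221 274.692 ]
0.14 [315.0633 310.356 ]
0.165 [314.7548 341.1411]
[[190 190 192 192 198 114 133 138 141 143 145 141 136 117 208 151 151 155]
 [132 134 135 136 197 127 134 139 141 144 146 141 138 127 208  88  93  94]
 [113  91 115 115 182 129 136 137 139 144 147 139 138 128 194  93  95  94]
 [ 96  95  97  95 152 130 137 137 142 145 147 140 139 127 228  93  93  94]
 [ 98 106 109 102  84 133 136 140 143 145 144 141 139 130  81  97 104 105]
 [141 141 141  95  54 136 136 139 143 145 145 141 140 132  49  94 141 140]
 [141 141 140  77  49 134 138 139 142 143 145 139 140 132  46  64 139 139]
 [140 140 140  57  56 135 137 137 142 145 143 140 138 134  46  53 142 141]
 [141 141 143  56  75 135 141 139 142 145 144 140 137 134  62  53 139 140]
 [141 140 142  57  92 136 138 137 143 145 146 14
[... 152 characters left out ...]
138 136 118  55 115 138]
 [140 141  78  58 141 137 150 156 158 182 157 157 146 138 136  55  76 140]
 [140 140  66  55 135 151 203 211 219 218 211 211 201 150 132  53  55 139]
 [180 176  58  54 151 200 202 207 210 205 206 204 210 208 142  51  54 173]
 [ 48 202  54  57 202 199 204 206 208 205 202 208 207 198 182  52  55 203]
 [ 58 169  69  54 198 204 207 206 203 201 205 207 199 199 206  54  66 170]
 [ 59  51  65  57 201 204 205 203 202 203 206 201 199 201 203  54  64  49]
 [ 58  56  63  61 203 204 199 202 200 207 201 195 199 201 210  59  67  50]
 [ 59  55  64  67 215 201 200 197 207 200 195 197 202 203 143  63  64  53]
 [ 57  56  60  62  90 194 194 207 202 193 195 199 199 227 103  64  60  53]]
```

```bash
python3 - <<'E'
from bl import *
P=env.read_state()['position'];th=np.radians(78.5);u=np.array([np.cos(th),np.sin(th)])
f=lambda p:(p-P)[:2]@u
print('w7 tip',f(at('w7',346,245.5,.08,1)),'w7 block',f(at('w7',344.8,262.3,.086,1)))
print('top block',[f(at('top',402.4,179,z)) for z in(.076,.086)],'scene',[f(at('scene',214.2,254.8,z)) for z in(.076,.086)])
b=cv2.imread('pics/w2.png')[20:50,65:105];g=cv2.cvtColor(b,cv2.COLOR_BGR2GRAY)
print('w2 block',[f(at('w2',83.3,35.4,z,1)) for z in(.076,.086)])
print('posttop w8',f(at('w8',317,334.5,.165,1)),'w7 post start',f(at('w7',291.5,239,.165,1)),'top',f(at('top',426.75,193,.165)),'scene',f(at('scene',209.75,215,.165)))
E
```

```text
w7 tip 0.0024824407936315973 w7 block 0.0019750524930047812
top block [np.float64(0.0004998651119455732), np.float64(0.0019284563763434172)] scene [np.float64(-0.004642577122129069), np.float64(0.0014410561385094507)]
w2 block [np.float64(-0.002072854645540724), np.float64(0.0023342794897144776)]
posttop w8 0.000807217105770602 w7 post start -0.04796864709976388 top -0.05016268574329529 scene -0.04812056718333979
```

Four camera estimates put the tip about 1.5–2 mm farther out than the grip.

carry_out(
  targets=[
    {"x":0,"y":1.6,"z":0,"spin":0,"claw":1},
    {"x":0,"y":0,"z":0,"spin":0,"claw":1},
    {"x":0,"y":0,"z":0,"spin":0,"claw":1},
    {"x":0,"y":0,"z":0,"spin":0,"claw":1},
    {"x":0,"y":0,"z":0,"spin":0,"claw":1},
  ],
)

```text
t: 19.5
position: [0.5967, -0.2041, 0.098]
tcp_rot: [-179.9, 0.1, 168.2]
force: [0.3, -8.7, 0.3]
gripper_width: 0.0156
grasp_force: 78.2
```

```bash
python3 - <<'E'
from bl import *
a=cv2.imread('pics/scene.png').astype(int);save('scene','s9');b=cv2.imread('pics/s9.png').astype(int)
# caddy hanging check: changed pixels vs. start near the stand, and between s6/s9 (steady?)
c=cv2.imread('pics/s6.png').astype(int);R=np.s_[270:380,340:450]
m=(abs(b-a).sum(2)>60)[R];v,u=np.where(m);print('changed',m.sum(),u.min()+340,u.max()+340,v.min()+270,v.max()+270)
print('s6-s9',(abs(b-c).sum(2)>60)[R].sum())
for z in(.084,.134,.194,.208):print(z,[proj('s9',[.6085+dx,.2625+dy,z]).round(0) for dx in(-.037,.037) for dy in(-.062,.062)])
print(env.read_state()['position'],env.read_state()['force'],env.read_state()['grasp_force'])
E
```

```text
changed 2391 340 422 270 360
s6-s9 2962
0.084 [array([370., 307.]), array([418., 331.]), array([356., 332.]), array([405., 358.])]
0.134 [array([372., 298.]), array([422., 322.]), array([358., 323.]), array([409., 350.])]
0.194 [array([375., 285.]), array([427., 310.]), array([360., 311.]), array([414., 339.])]
0.208 [array([376., 282.]), array([429., 308.]), array([361., 308.]), array([415., 336.])]
[ 0.5967 -0.204   0.098 ] [ 0.3196 -8.4363  1.2738] 78.16534280776978
```

The changed pixels around the stand end at u = 422, v = 360, which fits a caddy hanging upright at the seat. Handing in.

```bash
python3 -c "
from bench import env
print(env.hand_in())"
```

```text
the job is handed in; nothing more can be done
None
```

I handed the job in at about 19.6 s: the caddy is hung on both prongs and released, and the rod is held about 50 mm out at the pointer, to within an estimated 2 mm; I checked both from pixel measurements only, as my ten picture views were used up.

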